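# Shut the tool chest and close its hasp

### The arm

A 6-joint arm with a two-finger parallel gripper is mounted at the origin on the work surface. World frame = base frame: x ahead of the robot, y to its left, z up, the work surface at z = 0. Lengths are in m, angles in rad, forces in N, time in s.
With the tool pointing down it reaches from about 0.4 to 0.825 m from the base axis. Payload 7 kg.
Tool frame: the origin (TCP) lies at the very end of the fingers, on their centre line; the grasp point (between the pads) lies 19 mm behind it; z points along the fingers, y is the line along which they close (so a half turn about z gives the same grasp; the last joint's range is limited). The gripper opens to 88 mm and grips with 3 to 60 N. Pads are 19 mm wide; open, the fingers measure 130 mm over their backs; the gripper's body (78 mm by 193 mm) begins 47 mm behind the grasp point.
Start: joints at [-1.032, 0.359, 0.012, 0, -1.224, -0.288], TCP at [0.167, -0.654, 0.227] pointing down, gripper open.
Joint ranges: [-3.07, 3.07], [-1.43, 2.12], [-1.02, 1.25], [-3.03, 1.67], [-3.05, -0], [-3.03, 3.03]. Speed limits (rad/s): [2.39, 2.39, 3.01, 3.14, 3.14, 3.14].

### API

Orientations are given as a unit quaternion [w, x, y, z].
In Python, from station import robot, read_camera, get_calibration, workorder gives the robot as it stands.
- The arm moves only by the shell command python3 -m inch 'ROWS' [OPENING] [FORCE]. ROWS is JSON, a list of rows, each a list of 4 numbers: the shift along the world's x, y, z in m, then the turn about the world's z in degrees. A call has 1 to 12 rows; each row shifts and turns the commanded pose from where the row before left it; what a row does not reach is not made up. A row lasts 1/10 s, in which the tool goes at most 50 mm and 8.59 degrees, less where a joint would pass 70% of its speed; a pose out of reach is approached as far as the arm can. A call with a gripper value outside its range is refused whole. OPENING is the gripper command: -1 is shut, 1 is fully open, values between are in proportion, set as the call begins (- or left out, the last holds). The fingers move at their own pace and stop on an object; FORCE is the grip in N (left out, the last holds). Time passes only in rows, so rows that do not move let the fingers close. It gives the time, the measured TCP pose, the force, the opening and the grip force at its end, in the units of the state.
- robot.sense(): the state, without advancing time (a new reading comes with each control period).
- read_camera(name): name is "scene" or "top" or "wrist"; returns the picture (480x640x3 uint8, red, green, blue); there is no depth.
- get_calibration(name): a dict with "camera_matrix" (3x3 intrinsics, pixels), "D" ([k1, k2, p1, p2, k3] as OpenCV has them; the pictures are not rectified), "view" (4x4, takes a point from world to camera coordinates); the wrist camera has in their place "hand_eye" (4x4, takes a point from camera to tool coordinates, whose origin is the TCP and whose axes are the flange's). Camera axes: x right, y down, z forward; pixel columns grow to the right and rows downward; lengths in m; the calibration is good to about 2 mm. A picture is of the moment at which its call begins: read the wrist's pose just before it. get_calibration takes no time and is no camera call.
- workorder.finish_job(): hands the job in; it is judged then, once.
The state is a dict: "clock": time; "joint_positions": joint angles; "qvel": joint speeds; "joint_efforts": joint torques, N m; "position": TCP position; "tcp_rot": TCP orientation; "force": force on the tool from outside, world axes, zero at the start; "wrist_torque": the same for the moment, N m; "width": finger opening in m; "gripper_force": force on a finger pad.
Only numpy, scipy, OpenCV 4.12 (cv2) and the standard library are available. Lean on these libraries where they do the work, as an engineer would, in place of code of your own. Each camera call takes 0.05 s, during which the arm holds its last target. There are 200 camera calls.

### The job

Shut the lid of the red steel tool chest until it is fully down, then swing the hasp on its front down over the staple until the strap lies flat against the chest, ready for the padlock. Leave the drill, glue bottle, tape and screwdriver where they are.

Things in the scene. Friction and masses are not known exactly. Their poses are not given: they have to be found in the camera images.
- toolbox: red steel tool chest, fixed to the bench (it does not slide). Body 180 deep (x) by 320 long (y) by 150 tall; with the 50 mm tall lid shut it stands 200 tall. Origin: centre of its underside, on the bench. Its front, with hasp and staple, faces the chest's own -x (x = -90 mm); it is turned away from the robot and to the robot's right. z up.
- lid (a joint): opening angle of the lid (rad) about the horizontal hinge on the top rear edge of the chest (along its y): 0 fully shut, positive lifts the front edge; stop at 0, opens to 1.6. Starts partly open (0.40 to 0.85). Friction hinges: it stays at any angle; closing it takes about 1 to 7 N pushed down at the front edge. Lid 0.8 kg.
- lid_hinge (a point): middle of the lid's hinge line: on the chest at x = +90 mm, y = 0, z = 150 mm; does not move with the lid. Axes those of the chest.
- lid_edge (a point): middle of the top front edge of the lid, on the top surface; moves with the lid. With the lid shut it is 182 mm towards -x and 50 mm above lid_hinge. The edge runs 162 mm to either side along y. Axes turn with the lid (z out of the lid's top). The top is flat but for a black handle folded down on it, 13 high, up to 66 mm either side of the middle and 50 to 110 mm behind the edge.
- hasp (a joint): opening angle of the hasp strap (rad), relative to the lid, about its barrel along y: 0 hangs straight down, flat along the chest front (with the lid shut: the staple stands through its slot); pi/2 sticks straight out to the front; larger points up and out. Range 0 to 2.7, stop at 0; starts between 1.5 and 2.4. Stiff hinge: stays where it is left; about 1 to 2.5 N at the tab swings it.
- hasp_pivot (a point): axis of the hasp's barrel, in the middle of the strap's width, on the front of the lid: 187 mm towards -x of and 10 mm above lid_hinge with the lid shut (7 mm ahead of the chest's front face, 160 mm above the bench). Fixed to the lid, axes turn with the lid.
- hasp_tab (a point): point on the outer face of the strap's solid end tab (the face to push on to close), 70 mm from the barrel axis. Strap: bright metal, 3 thick (axis in mid thickness), 38 wide, 84 long from the axis; slot 12 wide, 24 to 54 mm from the axis; then the solid tab. Axes turn with the strap: -z along the strap to its free end, -x out of its outer face.
- staple (a point): outer end of the steel staple loop on the front of the chest body, 121 mm above the bench; loop 23 tall, 5 thick, stands 20 mm out from the chest's front face, that is 12 mm out through the closed strap's slot. Its lower edge is 51 mm below the barrel axis.
- drill: cordless drill standing on its battery (teal body, red battery foot), 180 long plus a 50 mm bit, 75 wide, 202 tall. Loose; must stay where it is. Origin: on its underside
- glue: white glue bottle with an orange cap, 60 diameter, 170 tall. Loose; must stay where it is. Origin: on its underside
- tape: roll of masking tape lying flat, 104 diameter, 25 high. Loose; must stay where it is. Origin: on its underside
- screwdriver: screwdriver with a green handle lying on the bench, 190 long. Loose; must stay where it is. Origin: on its underside

How it is judged:
On the way, in this order (a step that is already met when the one before it is completed fails the run):
1. the lid is fully down (within 0.035 rad) with the hasp still clear of the staple (open more than 0.5 rad) (value of joint lid below 0.035 rad and value of joint hasp above 0.5 rad), for 0.2 s.
2. the hasp lies flat over the staple (within 0.10 rad) with the lid still down (value of joint lid below 0.035 rad and value of joint hasp below 0.1 rad), for 0.2 s.
At the end, for the whole second after the job is handed in: the lid is down within 0.035 rad (6 mm at the front edge), the hasp lies along the chest front over the staple within 0.10 rad (7 mm at the tab), both at rest, and the drill, glue, tape and screwdriver are within 30 mm of where they stood (all of step 2 and velocity of joint lid between -0.05 and 0.05 rad/s and velocity of joint hasp between -0.05 and 0.05 rad/s and distance of each of drill, glue, tape, screwdriver from where it was at the start of the episode below 0.03 m); the robot touches nothing.
It fails at once if a bystander (drill, glue bottle, tape, screwdriver) is pushed more than 30 mm or tipped over (distance of any of drill, glue, tape, screwdriver from where it was at the start of the episode above 0.03 m or angle between any of drill, glue's own z axis and vertical above 0.5 rad).
It also fails if it takes over 54 s, if anything falls off the work surface, if the arm or the gripper's body presses on something with over 40 N, if the wrist force passes 120 N, or if a joint passes its speed limit or range.

## Working session

There is one attempt and no reset: what is moved stays moved. The work goes in short steps, Python scripts to look and compute and a shell command to move; the robot and the scene stay as the last step left them, time stands still between calls to the robot, and variables do not carry over. Pictures are saved under pics/ and viewed, at most 10 in all, crops included, and the job is handed in when it is done.

```bash
mkdir -p pics; python3 - <<'E'
from station import *
import cv2
for n in("scene","top"):
    cv2.imwrite(f"pics/{n}0.png",read_camera(n)[:,:,::-1])
    c=get_calibration(n);print(n,c)
s=robot.sense();print(s)
E
```

```text
scene {'camera_matrix': array([[583.83100702,   0.        , 313.42625715],
       [  0.        , 583.83100702, 234.31032702],
       [  0.        ,   0.        ,   1.        ]]), 'D': array([0.04913325, 0.        , 0.        , 0.        , 0.        ]), 'view': array([[ 0.70895008,  0.70525481,  0.00233159, -0.45120802],
       [ 0.43194444, -0.43158953, -0.79193085, -0.11374756],
       [-0.55750676,  0.56244656, -0.61060633,  1.42414549],
       [ 0.        ,  0.        ,  0.        ,  1.        ]])}
top {'camera_matrix': array([[496.49622692,   0.        , 320.14315166],
       [  0.        , 496.49622692, 232.93156348],
       [  0.        ,   0.        ,   1.        ]]), 'D': array([-0.07980887,  0.        ,  0.        ,  0.        ,  0.        ]), 'view': array([[-1.17056488e-02, -9.99931311e-01,  5.92090119e-04,
         5.01184059e-02],
       [-9.83988604e-01,  1.14136966e-02, -1.77865552e-01,
         6.06582338e-01],
       [ 1.77846577e-01, -2.66464162e-03, -9.84054620e-01,
         1.00500428e+00],
       [ 0.00000000e+00,  0.00000000e+00,  0.00000000e+00,
         1.00000000e+00]])}
{'clock': 0.1, 'joint_positions': array([-1.03190447e+00,  3.59300946e-01,  1.11829681e-02, -2.94790611e-04,
       -1.22411878e+00, -2.88080800e-01]), 'qvel': array([ 0.00021857, -0.001923  ,  0.00201251,  0.00250272,  0.00091335,
        0.00096451]), 'joint_efforts': array([-1.22171434e-03, -5.84165025e+01,  2.93753314e+01,  7.01560602e+00,
        1.02121293e-02, -6.74826288e-05]), 'position': array([ 0.16738112, -0.65347692,  0.22574226]), 'tcp_rot': array([-1.62475845e-04, -1.25027265e-01,  9.92153035e-01,  7.15207574e-04]), 'force': array([ 0.32357688,  0.29303392, -0.29952721]), 'wrist_torque': array([ 0.01275958, -0.03007609,  0.01313373]), 'gripper_force': 0.0, 'width': 0.08774524187826192}
```

View pics/scene0.png

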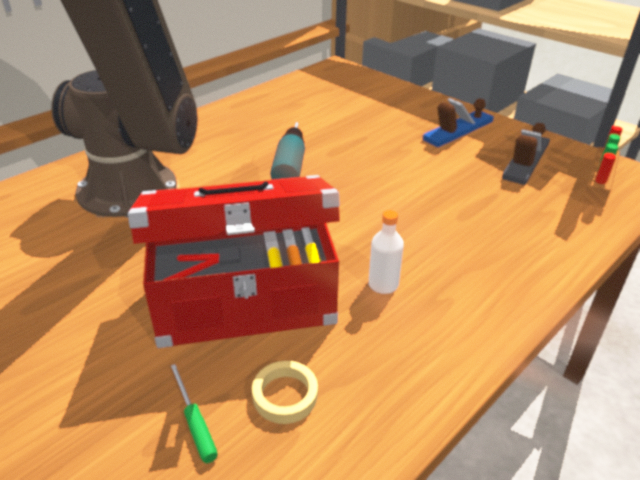

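View pics/top0.png

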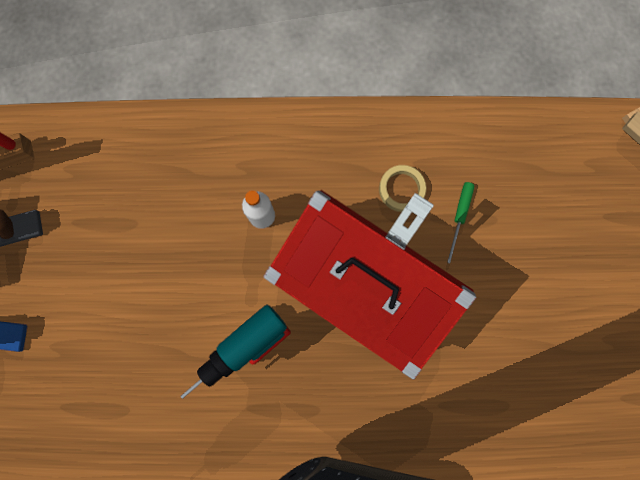

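The top view shows lid corners near (319,192), (474,296), (412,377) and (266,275), with the strap tip near (423,202). In the scene view the chest's bottom front corners are near (157,345) and (337,322). I'll look closer for corner pixels.

```bash
python3 - <<'E'
import cv2
a=cv2.imread("pics/scene0.png")[170:360,120:360]
cv2.imwrite("pics/c1.png",cv2.resize(a,None,fx=3.1,fy=3.1,interpolation=cv2.INTER_CUBIC))
E
```

```text
(no output)
```

View pics/c1.png

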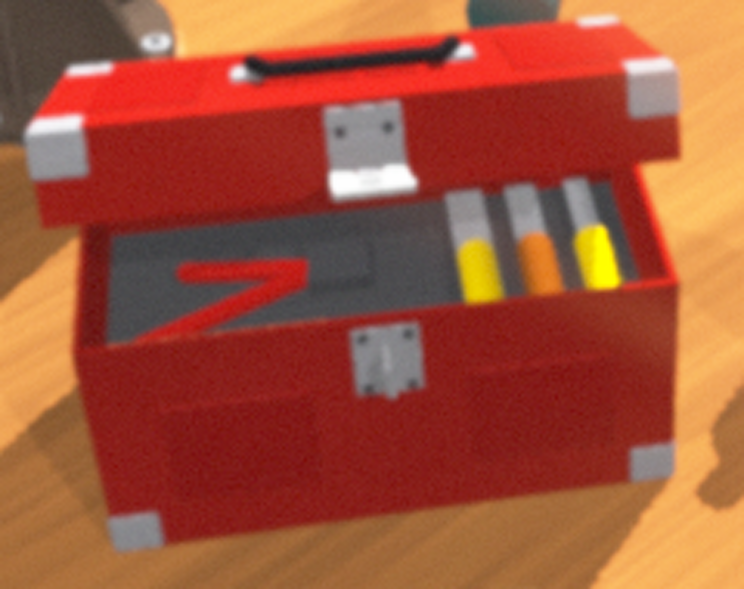

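```bash
cat > h.py <<'E'
import numpy as np,cv2
from station import get_calibration
C={n:get_calibration(n) for n in("scene","top")}
def ray(n,p):
    c=C[n];u=cv2.undistortPoints(np.array([[p]],float),c["camera_matrix"],c["D"])[0,0]
    R,t=c["view"][:3,:3],c["view"][:3,3]
    return -R.T@t,R.T@np.array([*u,1])
def plane(n,p,z):
    o,d=ray(n,p);return o+d*(z-o[2])/d[2]
def tri(a,b):
    o,d=ray("scene",a);q,e=ray("top",b)
    s=np.linalg.lstsq(np.c_[d,-e],q-o,rcond=None)[0];A=o+d*s[0];B=q+e*s[1]
    return (A+B)/2,np.linalg.norm(A-B)
def proj(n,P):
    c=C[n];return cv2.projectPoints(np.array(P,float).reshape(-1,3),cv2.Rodrigues(c["view"][:3,:3])[0],c["view"][:3,3],c["camera_matrix"],c["D"])[0][:,0]
E
python3 - <<'E'
from h import *
np.set_printoptions(precision=4,suppress=True)
for p,z in(((156.1,347.7),0),((336.8,323.9),0),((144.5,281.9),.15),((338.1,260.6),.15)):print(plane("scene",p,z))
L,e1=tri((129,209.4),(474,294));R,e2=tri((338.1,189.4),(318,191));print(L,e1,R,e2,np.linalg.norm(L-R))
print("strap tip",tri((240.6,232.6),(422,200)))
for n,p in(("glue",(384,288)),("tape",(285,392)),("sd tip",(174,367)),("sdh",(210,455))):print(n,plane("scene",p,0))
a=[plane("scene",p,z)[:2] for p,z in(((156.1,347.7),0),((336.8,323.9),0),((144.5,281.9),.15),((338.1,260.6),.15))]
l=(a[0]+a[2])/2;r=(a[1]+a[3])/2
d=l-r;d/=np.linalg.norm(d);print("len",np.linalg.norm(l-r)); out=np.array([-d[1],d[0]]);print("y",d,"out",out)
c=(l+r)/2-out*.09;print("centre",c); h=c-out*.09
M=(L+R)/2;v=np.array([(M[:2]-h)@out,M[2]-.15]);print("lid",np.arctan2(v[1],v[0])-np.arctan2(50,182),np.linalg.norm(v))
E
```

```text
[ 0.4847 -0.2356  0.    ]
[0.6692 0.0275 0.    ]
[ 0.4847 -0.2292  0.15  ]
[0.6671 0.0271 0.15  ]
[ 0.4603 -0.2137  0.271 ] 0.004254589032028278 [0.6421 0.0473 0.2706] 0.002345895381916931 0.31811158531097955
strap tip (array([ 0.6225, -0.1329,  0.2715]), np.float64(0.002589631964840493))
glue [0.6691 0.1628 0.    ]
tape [ 0.7123 -0.1414  0.    ]
sd tip [ 0.5424 -0.2382 -0.    ]
sdh [ 0.7158 -0.2939  0.    ]
len 0.3180139887761516
y [-0.577  -0.8167] out [ 0.8167 -0.577 ]
centre [ 0.5029 -0.0506]
lid 0.4156964241603847 0.19123805707147332
```

The chest centre is about (0.503, -0.051), its front faces (0.817, -0.577), the lid is at about 0.42 rad and the strap at about 1.6 rad relative to the lid. I'll push the lid down on its right part, away from the handle.

```bash
python3 -m inch '[[0,0,0.05,0],[0,0,0.05,0],[0.026,0.0415,0,-5],[0.026,0.0415,0,-5],[0.026,0.0415,0,-5],[0.026,0.0415,0,-5],[0.026,0.0415,0,-5],[0.026,0.0415,0,-5],[0.026,0.0415,0,-5],[0.026,0.0415,0,-5],[0.026,0.0415,0,-5],[0.026,0.0415,0,-5]]' -1 20
python3 -m inch '[[0.026,0.0415,0,0],[0.026,0.0415,0,0],[0,0,-0.02,0],[0,0,-0.02,0],[0,0,0,0]]'
```

```text
clock: 1.3
position: [0.4279, -0.2369, 0.3266]
tcp_rot: [0.0, 0.308, 0.952, 0.0]
force: [0.6, -0.3, -0.8]
width: 0.0012
gripper_force: 0.0
clock: 1.8
position: [0.478, -0.155, 0.2837]
tcp_rot: [-0.003, 0.306, 0.952, -0.0]
force: [0.5, 0.2, 0.2]
width: 0.0008
gripper_force: 0.0
```

```bash
python3 -m inch '[[0,0,-0.015,0],[0,0,-0.015,0],[0,0,-0.01,0],[0,0,-0.01,0],[0,0,-0.01,0],[0,0,-0.01,0],[0,0,-0.005,0],[0,0,0,0]]'
python3 -m inch '[[0,0,-0.003,0],[0,0,-0.003,0],[0,0,0,0]]'
```

```text
clock: 2.6
position: [0.4786, -0.1558, 0.2105]
tcp_rot: [-0.001, 0.306, 0.952, -0.0]
force: [-0.4, -0.3, -0.7]
width: 0.0003
gripper_force: 0.0
clock: 2.9
position: [0.4795, -0.1559, 0.2054]
tcp_rot: [-0.0, 0.306, 0.952, 0.0]
force: [0.8, -1.0, 1.2]
width: 0.0006
gripper_force: 0.7
```

```bash
python3 -m inch '[[0,0,-0.003,0],[0,0,-0.002,0],[0,0,0,0]]'; python3 -m inch '[[0,0,-0.003,0],[0,0,0,0],[0,0,0,0]]'; python3 - <<'E'
from station import *
import cv2
cv2.imwrite("pics/s1.png",cv2.resize(read_camera("scene")[170:360,120:360,::-1],None,fx=3.1,fy=3.1,interpolation=cv2.INTER_CUBIC))
E
```

```text
clock: 3.2
position: [0.4796, -0.1557, 0.2004]
tcp_rot: [0.0, 0.306, 0.952, 0.0]
force: [1.3, -0.8, 2.4]
width: 0.0005
gripper_force: 1.3
clock: 3.5
position: [0.4797, -0.1558, 0.2001]
tcp_rot: [0.001, 0.306, 0.952, 0.0]
force: [-6.6, 5.2, 23.5]
width: 0.0002
gripper_force: 11.9
```

View pics/s1.png

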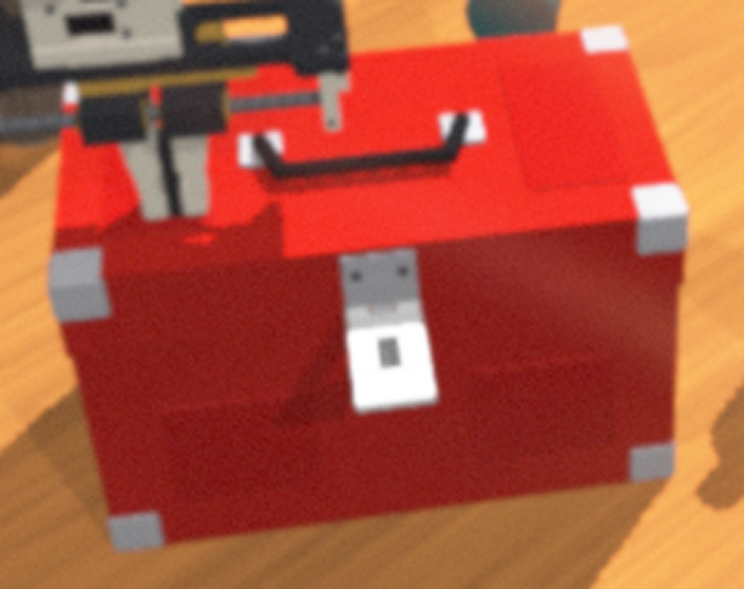

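The lid is shut: the finger has stopped on the lid with 23 N, and the strap (crop (390,365)) sticks straight out. Next I'll swing the strap down from outside.

```bash
python3 -m inch '[[0,0,0.03,0],[0,0,0.04,0],[0.037,0.004,0,0],[0.037,0.004,0,0],[0.037,0.005,0,0],[0.036,0.004,0,0],[0,0,0,0],[0,0,-0.03,0],[0,0,-0.03,0],[0,0,-0.02,0],[0,0,0,0]]'
python3 -m inch '[[0,0,-0.015,0],[0,0,-0.015,0],[0,0,-0.015,0],[0,0,-0.015,0],[0,0,-0.015,0],[0,0,-0.015,0],[0,0,0,0]]'
```

```text
clock: 4.65
position: [0.6233, -0.1384, 0.1833]
tcp_rot: [-0.004, 0.306, 0.952, -0.001]
force: [1.4, 1.4, 0.7]
width: 0.0005
gripper_force: 0.0
clock: 5.35
position: [0.6255, -0.1387, 0.0967]
tcp_rot: [-0.001, 0.306, 0.952, -0.0]
force: [-0.5, -0.9, -0.6]
width: 0.0004
gripper_force: 0.0
```

```bash
python3 -m inch '[[-0.006,0.004,0,0],[-0.006,0.005,0,0],[0,0,0,0]]'
python3 - <<'E'
from station import *
import cv2
cv2.imwrite("pics/s2.png",cv2.resize(read_camera("scene")[170:360,120:360,::-1],None,fx=3.1,fy=3.1,interpolation=cv2.INTER_CUBIC))
E
```

```text
clock: 5.65
position: [0.6141, -0.1292, 0.0988]
tcp_rot: [0.001, 0.306, 0.952, 0.0]
force: [0.2, 0.2, 0.1]
width: 0.0006
gripper_force: 0.0
```

View pics/s2.png

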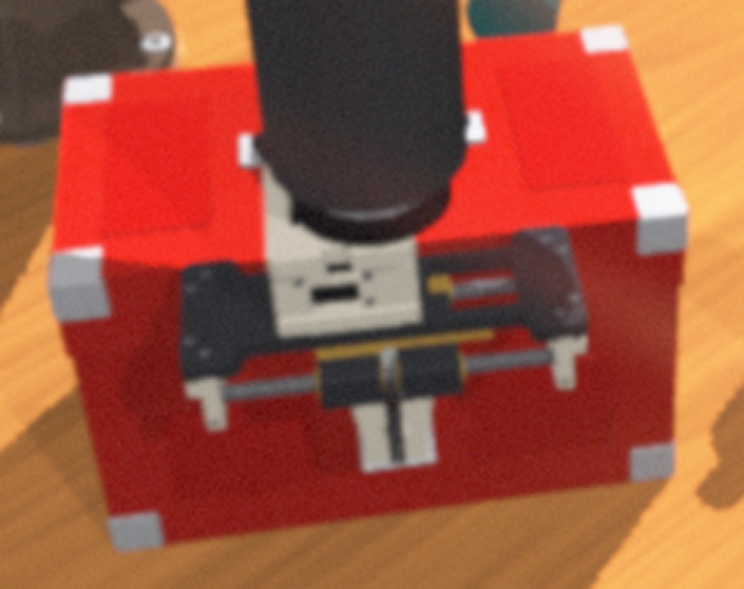

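```bash
python3 -m inch '[[0.008,-0.006,0,0],[0,0,0.04,0],[0,0,0.04,0],[0,0,0.05,0],[-0.017,0.012,0,0],[-0.017,0.012,0,0],[0,0,0,0],[0,0,0,0]]' 0.36 20
python3 - <<'E'
from station import *
import cv2
cv2.imwrite("pics/s3.png",cv2.resize(read_camera("scene")[170:360,120:360,::-1],None,fx=3.1,fy=3.1,interpolation=cv2.INTER_CUBIC))
E
```

```text
clock: 6.5
position: [0.5889, -0.112, 0.2281]
tcp_rot: [0.0, 0.306, 0.952, 0.0]
force: [-0.5, -1.0, -0.3]
width: 0.0577
gripper_force: 0.0
```

View pics/s3.png

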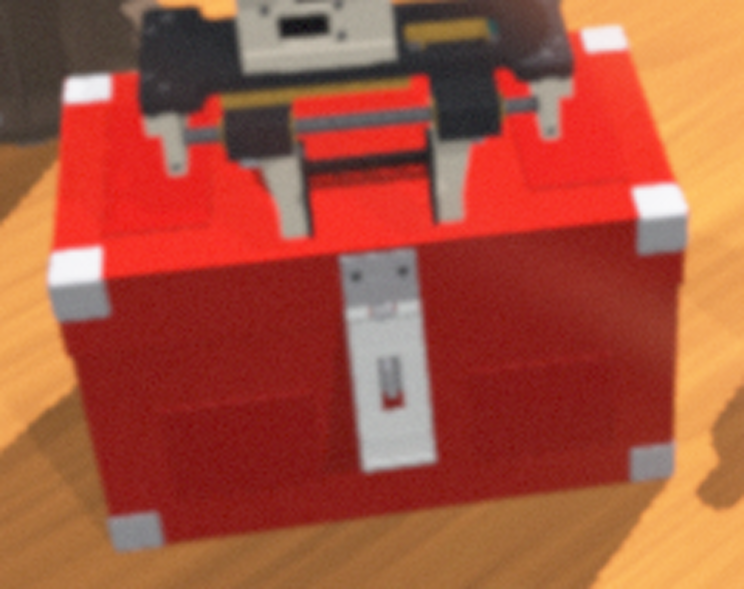

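The strap now hangs partly closed (barrel crop (383,308), tip (398,465)), with the open fingers above it. I'll work out the pivot and angle.

```bash
cat > m.py <<'E'
from h import *
np.set_printoptions(precision=4,suppress=True)
o=np.array([.8167,-.577,0]);up=np.array([0,0,1])
def f(x,y):return (x/3.1+120,y/3.1+170)
E
python3 - <<'E'
from m import *
e=plane("scene",f(380,252),.2)
b=plane("scene",f(50,262),.2),plane("scene",f(688,212),.2)
print(e,b,(b[0]+b[1])/2, np.linalg.norm(b[0]-b[1]))
bl=plane("scene",f(383,308),.16);print("barrel",bl)
P=np.array([.582,-.107,.16])
print("P along",(np.array([.5889,-.112])-P[:2])@o[:2])
for q in (e+ .005*o-.04*up,P):
  for t in(0,.1,.2,.3,.4,.5,.6):
    X=q+.084*(np.sin(t)*o-np.cos(t)*up);u=proj("scene",[X,q])
    print(t,((u-[120,170])*3.1).ravel())
E
```

```text
[ 0.5852 -0.1066  0.2   ] (array([ 0.4748, -0.2279,  0.2   ]), array([0.673 , 0.0278, 0.2   ])) [ 0.5739 -0.1     0.2   ] 0.3235201867900965
barrel [ 0.582  -0.1056  0.16  ]
P along 0.008520230000000016
0 [396.8803 433.9333 386.2704 317.9556]
0.1 [398.1304 444.286  386.2704 317.9556]
0.2 [399.2844 453.5747 386.2704 317.9556]
0.3 [400.3303 461.6928 386.2704 317.9556]
0.4 [401.2561 468.5383 386.2704 317.9556]
0.5 [402.0504 474.0151 386.2704 317.9556]
0.6 [402.7022 478.035  386.2704 317.9556]
0 [391.7786 425.005  380.9479 309.2202]
0.1 [392.9869 435.2377 380.9479 309.2202]
0.2 [394.0967 444.4066 380.9479 309.2202]
0.3 [395.0963 452.4061 380.9479 309.2202]
0.4 [395.974  459.1356 380.9479 309.2202]
0.5 [396.7189 464.5004 380.9479 309.2202]
0.6 [397.3206 468.4135 380.9479 309.2202]
```

```bash
python3 -m inch '[[0.004,-0.003,0,0],[0,0,-0.03,0],[0,0,-0.03,0],[0,0,-0.02,0],[0,0,-0.01,0],[0,0,0,0],[0,0,0,0]]'
python3 -m inch '[[0,0,0,0],[0,0,0,0],[0,0,0,0],[0,0,0,0],[0,0,0,0]]' -0.4 25
```

```text
clock: 7.25
position: [0.5933, -0.1152, 0.138]
tcp_rot: [0.0, 0.306, 0.952, -0.0]
force: [-0.5, 0.9, 0.5]
width: 0.06
gripper_force: 0.0
clock: 7.75
position: [0.5934, -0.1141, 0.1381]
tcp_rot: [0.001, 0.306, 0.952, 0.001]
force: [1.4, 5.3, 2.0]
width: 0.0367
gripper_force: 25.0
```

```bash
python3 -m inch '[[-0.0025,0.0017,0,0],[-0.0025,0.0017,0,0],[0,0,0,0]]'
python3 -m inch '[[-0.0025,0.0017,0,0],[0,0,0,0]]'
```

```text
clock: 8.05
position: [0.5914, -0.1126, 0.1385]
tcp_rot: [0.004, 0.306, 0.952, 0.0]
force: [14.4, -7.9, -7.3]
width: 0.037
gripper_force: 25.1
clock: 8.25
position: [0.5899, -0.1115, 0.1389]
tcp_rot: [0.005, 0.305, 0.952, 0.0]
force: [16.9, -9.8, -9.1]
width: 0.0372
gripper_force: 25.4
```

```bash
python3 -m inch '[[-0.0025,0.0017,0,0],[0,0,0,0]]'
python3 -m inch '[[-0.0025,0.0017,0,0],[0,0,0,0]]'
python3 - <<'E'
from station import *
import cv2
cv2.imwrite("pics/s4.png",cv2.resize(read_camera("scene")[170:360,120:360,::-1],None,fx=3.1,fy=3.1,interpolation=cv2.INTER_CUBIC))
E
```

```text
clock: 8.45
position: [0.5894, -0.111, 0.1402]
tcp_rot: [0.007, 0.305, 0.952, -0.0]
force: [22.8, -18.9, -7.6]
width: 0.0375
gripper_force: 29.6
clock: 8.65
position: [0.5885, -0.1103, 0.1417]
tcp_rot: [0.009, 0.305, 0.952, -0.001]
force: [24.9, -21.5, -4.0]
width: 0.0369
gripper_force: 36.7
```

View pics/s4.png

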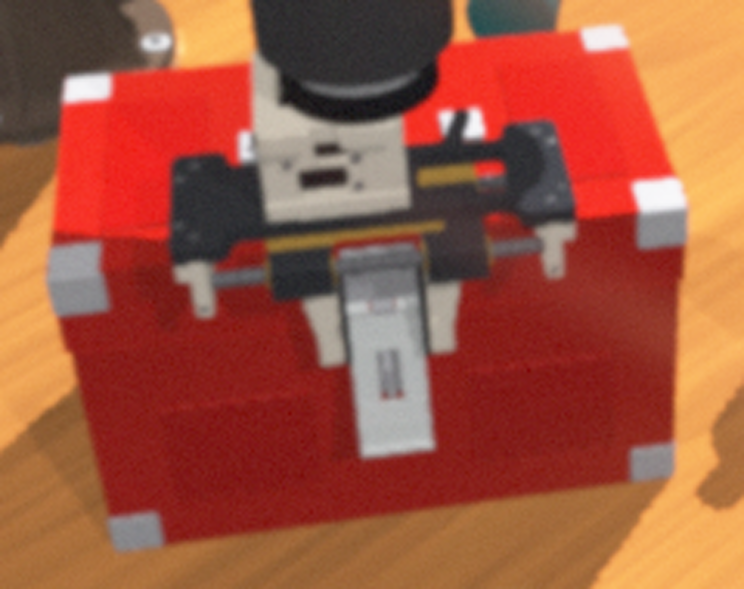

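The strap is at about 0.3 rad (tip crop (398,452)). The grip resists rotation, so I'll release it and press from outside with the closed fingertips, high up.

```bash
python3 -m inch '[[0,0,0,0],[0,0,0,0],[0,0,0,0]]' 0.3
python3 -m inch '[[0.012,-0.008,0,0],[0.012,-0.008,0,0],[0,0,0,0]]'
python3 -m inch '[[0,0,0,0],[0,0,0,0],[0,0,0,0],[0,0,0,0],[-0.004,0.003,0,0],[-0.004,0.003,0,0],[0,0,0,0]]' -1
```

```text
clock: 9.0
position: [0.5898, -0.106, 0.1419]
tcp_rot: [0.009, 0.304, 0.953, 0.003]
force: [24.6, 1.1, -0.1]
width: 0.0544
gripper_force: 9.8
clock: 9.3
position: [0.6043, -0.1234, 0.137]
tcp_rot: [-0.001, 0.306, 0.952, -0.001]
force: [-0.4, -0.4, -0.7]
width: 0.0571
gripper_force: 0.0
clock: 10.0
position: [0.5955, -0.1161, 0.1379]
tcp_rot: [0.0, 0.306, 0.952, -0.0]
force: [0.2, 0.2, -0.2]
width: 0.0064
gripper_force: 0.0
```

```bash
python3 -m inch '[[-0.0025,0.0018,0,0],[0,0,0,0]]'
python3 -m inch '[[-0.0025,0.0018,0,0],[0,0,0,0]]'
python3 -m inch '[[-0.0025,0.0018,0,0],[0,0,0,0]]'
```

```text
clock: 10.2
position: [0.5937, -0.115, 0.138]
tcp_rot: [0.001, 0.306, 0.952, -0.0]
force: [1.0, -4.1, 0.9]
width: 0.0007
gripper_force: 1.5
clock: 10.4
position: [0.5918, -0.1136, 0.1378]
tcp_rot: [0.001, 0.306, 0.952, -0.0]
force: [4.0, -7.3, -3.0]
width: 0.0007
gripper_force: 3.7
clock: 10.6
position: [0.5917, -0.1134, 0.1385]
tcp_rot: [0.003, 0.305, 0.952, -0.001]
force: [12.7, -16.4, -7.7]
width: 0.0002
gripper_force: 9.9
```

```bash
python3 -m inch '[[-0.002,0.0014,0,0],[0,0,0,0],[0,0,0,0]]'
python3 - <<'E'
from station import *
import cv2
cv2.imwrite("pics/s5.png",cv2.resize(read_camera("scene")[170:360,120:360,::-1],None,fx=3.1,fy=3.1,interpolation=cv2.INTER_CUBIC))
E
```

```text
clock: 10.9
position: [0.5917, -0.1133, 0.1393]
tcp_rot: [0.005, 0.305, 0.952, -0.001]
force: [17.5, -23.9, -9.4]
width: 0.0002
gripper_force: 14.0
```

View pics/s5.png

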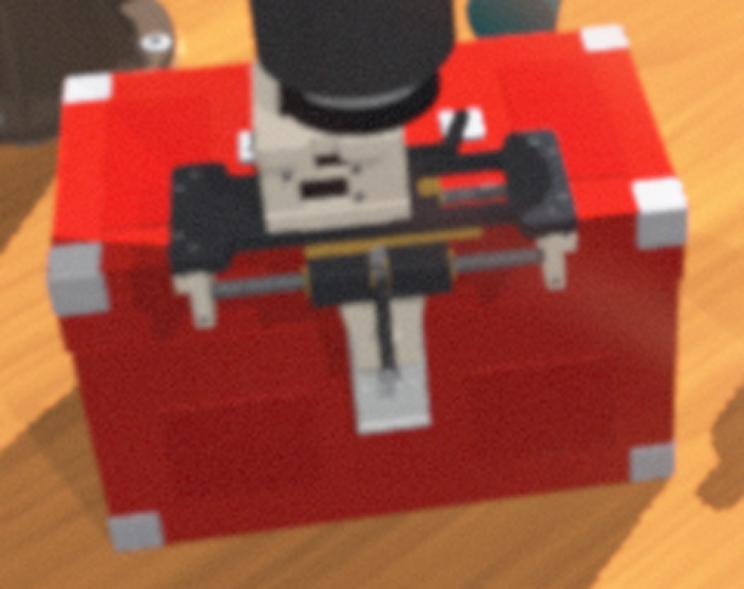

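The strap now looks nearly flat (tip crop (394,429)). I'll back off and measure it unobstructed.

```bash
python3 -m inch '[[0.008,-0.0055,0,0],[0.015,-0.01,0,0],[0.02,-0.014,0,0],[0,0,0.04,0],[0,0,0.05,0],[0,0,0.05,0],[0,0,0.05,0],[-0.03,0.02,0,0],[-0.04,0.028,0,0],[-0.04,0.028,0,0],[0,0,0,0],[0,0,0,0]]'
python3 - <<'E'
from station import *
import cv2
cv2.imwrite("pics/s6.png",cv2.resize(read_camera("scene")[225:325,180:300,::-1],None,fx=6,fy=6,interpolation=cv2.INTER_CUBIC))
from m import *
for P in (np.array([.582,-.107,.16]),):
  for t in(0,.05,.1,.15,.2,.3):
    d=np.sin(t)*o-np.cos(t)*up; n=np.cos(t)*o+np.sin(t)*up
    u=proj("scene",[P+.084*d+.0015*n,P+.054*d+.0015*n,P+.024*d+.0015*n,P-.01*up-.005*o+0.05*up])
    print(t,((u-[180,225])*6).round(0).tolist())
E
```

```text
clock: 12.15
position: [0.5187, -0.0621, 0.3285]
tcp_rot: [0.001, 0.305, 0.952, 0.001]
force: [-0.6, -0.1, 1.5]
width: 0.001
gripper_force: 0.0
0 [[399.0, 496.0], [391.0, 419.0], [384.0, 339.0], [365.0, 141.0]]
0.05 [[400.0, 506.0], [392.0, 425.0], [384.0, 341.0], [365.0, 141.0]]
0.1 [[401.0, 516.0], [393.0, 431.0], [385.0, 344.0], [365.0, 141.0]]
0.15 [[402.0, 525.0], [394.0, 437.0], [385.0, 346.0], [365.0, 141.0]]
0.2 [[403.0, 533.0], [394.0, 442.0], [385.0, 348.0], [365.0, 141.0]]
0.3 [[405.0, 548.0], [395.0, 451.0], [386.0, 352.0], [365.0, 141.0]]
```

View pics/s6.png

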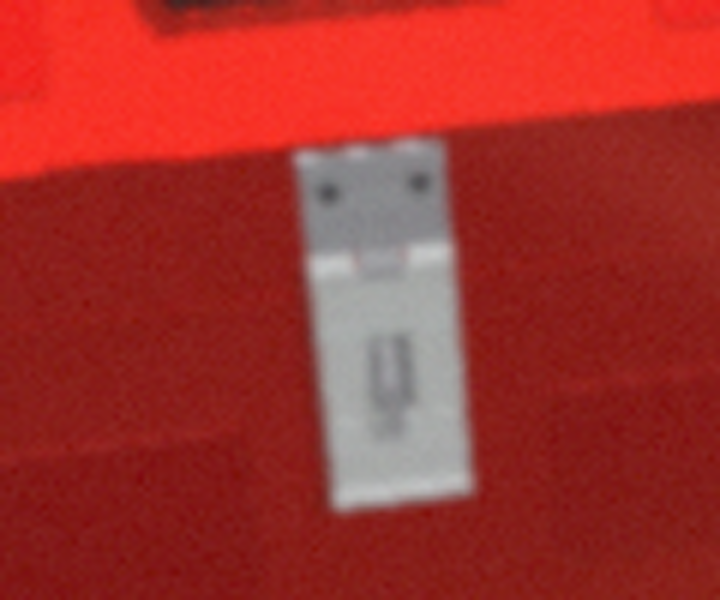

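The strap is flat to within about 0.03 rad (lower tip mid (403,502), where 0 rad predicts about 500). The pinch pulled slightly upward, so I'll press the lid once more to make sure it is seated.

```bash
python3 -m inch '[[-0.021,-0.046,0,0],[-0.02,-0.047,0,0],[0,0,-0.04,0],[0,0,-0.04,0],[0,0,-0.025,0],[0,0,-0.015,0],[0,0,-0.005,0],[0,0,0,0]]'
python3 -m inch '[[0,0,-0.003,0],[0,0,-0.002,0],[0,0,0,0],[0,0,0,0]]'
```

```text
clock: 13.0
position: [0.4794, -0.155, 0.2019]
tcp_rot: [-0.001, 0.306, 0.952, -0.0]
force: [-0.0, 0.3, 0.3]
width: 0.0005
gripper_force: 0.0
clock: 13.4
position: [0.4802, -0.1548, 0.2002]
tcp_rot: [0.002, 0.306, 0.952, 0.0]
force: [-4.2, 1.2, 13.3]
width: 0.0006
gripper_force: 6.6
```

```bash
python3 -m inch '[[0,0,0.03,0],[0,0,0.05,0],[0,0,0.04,0],[0,0,0,0],[0,0,0,0],[0,0,0,0]]' && python3 -c "
from station import *
print(workorder.finish_job())"
```

```text
clock: 14.0
position: [0.4788, -0.1544, 0.3172]
tcp_rot: [-0.0, 0.306, 0.952, 0.0]
force: [-0.0, -0.3, -0.9]
width: 0.0004
gripper_force: 0.0
the job is handed in; nothing more can be done
None
```

I handed the job in at 14 s: the lid is fully down, the hasp strap measured flat over the staple to within about 0.03 rad, and the arm never went near the drill, glue, tape or screwdriver; the hand-in call returned no verdict.

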